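Show the colour reading of a rock sample

TASK

Give the colour reading of the rock sample that lies on the grey card, so that your colleague can note it. Point down at that sample, with the fingertips two or three centimetres above its middle, and hold still for two seconds; then point in the same way at the middle of the one chip on the colour chart that has the sample's colour, hold still there for two seconds, and finish the program with the fingers still pointing at that chip. Touch nothing and move nothing on the table.

Things in the scene. Friction and masses are not known exactly. Their poses are not given: they have to be found in the camera images.
- grey_card: neutral grey viewing card, 90 (x) x 110 (y) x 5 mm, lying flat, fixed to the table; origin at the centre of its underside, z up. Exactly one of the five rock samples lies on it, within 20 mm of its centre.
- sample_tray: brown cardboard sample tray, 165 x 165 mm, walls 35 mm high, floor 5 mm thick, four compartments; holds the other four samples. Fixed; origin at the centre of its underside, z up.
- sample_brick: brick-red rock sample, a loose angular lump about 50 x 45 mm and 32 mm high with a flat base, 120 g; origin at the centre of its underside, z up (top is 32 mm above the origin). Lies either on the grey card or in a compartment of the tray; its underside is 5 mm above the table in both. Its colour is that of chip_brick.
- sample_ochre: ochre-yellow rock sample, a loose angular lump about 50 x 45 mm and 32 mm high with a flat base, 120 g; origin at the centre of its underside, z up (top is 32 mm above the origin). Lies either on the grey card or in a compartment of the tray; its underside is 5 mm above the table in both. Its colour is that of chip_ochre.
- sample_green: grey-green rock sample, a loose angular lump about 50 x 45 mm and 32 mm high with a flat base, 120 g; origin at the centre of its underside, z up (top is 32 mm above the origin). Lies either on the grey card or in a compartment of the tray; its underside is 5 mm above the table in both. Its colour is that of chip_green.
- sample_slate: nearly black rock sample, a loose angular lump about 50 x 45 mm and 32 mm high with a flat base, 120 g; origin at the centre of its underside, z up (top is 32 mm above the origin). Lies either on the grey card or in a compartment of the tray; its underside is 5 mm above the table in both. Its colour is that of chip_slate.
- sample_chalk: cream-white rock sample, a loose angular lump about 50 x 45 mm and 32 mm high with a flat base, 120 g; origin at the centre of its underside, z up (top is 32 mm above the origin). Lies either on the grey card or in a compartment of the tray; its underside is 5 mm above the table in both. Its colour is that of chip_chalk.
- colour_chart: rock-colour chart: stiff pale grey leaf, 160 (x) x 225 (y) x 3 mm, lying flat, fixed, blue strip along its +y edge; origin at the centre of its underside, z up. Carries 11 chips, each 28 (x) x 32 (y) mm, in 3 rows 42 mm apart along x and 4 columns 44 mm apart along y, one place empty. It lies on the robot's left and the tray on its right, or the other way round.
- chip_brick (a point): centre of the top face of the brick-red chip on the colour chart (4 mm above the chart's underside, at x -39, y -30 mm in the chart's frame); the same colour as sample_brick; axes as the chart's, z up.
- chip_ochre (a point): centre of the top face of the ochre-yellow chip on the colour chart (4 mm above the chart's underside, at x 3, y 14 mm in the chart's frame); the same colour as sample_ochre; axes as the chart's, z up.
- chip_green (a point): centre of the top face of the grey-green chip on the colour chart (4 mm above the chart's underside, at x 3, y -74 mm in the chart's frame); the same colour as sample_green; axes as the chart's, z up.
- chip_slate (a point): centre of the top face of the nearly black chip on the colour chart (4 mm above the chart's underside, at x -39, y 58 mm in the chart's frame); the same colour as sample_slate; axes as the chart's, z up.
- chip_chalk (a point): centre of the top face of the cream-white chip on the colour chart (4 mm above the chart's underside, at x 45, y 58 mm in the chart's frame); the same colour as sample_chalk; axes as the chart's, z up.
- loupe: black hand loupe standing on the table, diameter 42 mm, 36 mm high, loose; origin at the centre of its underside. To be left alone.
- dropper: small amber dropper bottle with a black cap, diameter 38 mm, 88 mm high, loose, standing upright; origin at the centre of its underside. To be left alone.

How it is judged:
By the outcome, as a careful person would: the job done as asked, in the order asked, and still so for the second after the job is handed in, with the robot touching nothing.
It also fails if it takes over 40 s, if anything falls off the work surface, if the arm or the gripper's body presses on something with over 40 N, if the wrist force passes 120 N, or if a joint passes its speed limit or range.

ROBOT

A 6-joint arm with a two-finger parallel gripper is mounted at the origin on the work surface. World frame = base frame: x ahead of the robot, y to its left, z up, the work surface at z = 0. Lengths are in mm, angles in rad, forces in N, time in s.
With the tool pointing down it reaches from about 350 to 875 mm from the base axis. Payload 4.2 kg.
Tool frame: the origin (TCP) lies between the finger pads, 19 mm behind the fingertips; this is the grasp point; z points along the fingers, y is the line along which they close (so a half turn about z gives the same grasp; the last joint's range is limited). The gripper opens to 85 mm and grips with 20 to 120 N. Pads are 22 mm wide; open, the fingers measure 114 mm over their backs; the gripper's body (76 mm by 85 mm) begins 54 mm behind the grasp point. The pads swing forward as they close: fully open they stand 13 mm farther back than shut.
Start: joints at [1.503, 0.385, 0.008, 0, -1.194, -0.259], TCP at [200.601, 591.911, 250.012] pointing down, gripper open.
Joint ranges: [-3.14, 3.14], [-1.21, 2.06], [-1.07, 1.41], [-3.16, 2.05], [-2.99, -0.16], [-3.1, 3.1]. Speed limits (rad/s): [2.79, 2.79, 3.14, 3.14, 3.14, 3.14].

INTERFACE

Orientations are given as a unit quaternion [x, y, z, w].
In Python, from bench import arm gives the robot as it stands. The module is installed in compiled form; this text tells all that it offers.
- The arm moves only by the tool move_arm, never from a script. Its arguments are lists of equal length, an entry for each row: "fingers": the finger opening in mm, from 0 to 85.4; "travel": the shift along the tool's x, y, z in mm, a list of three; "dr": the turn, a rotation vector about the tool's x, y, z in rad, a list of three. A call has 1 to 10 rows; each row is the pose to reach, as a shift and turn from the pose commanded when the call began, along the tool's axes at that moment; what a row does not reach only later rows make up. A row lasts 1/10 s, in which the tool goes at most 50 mm and 8.59 degrees, less where a joint would pass 70% of its speed; a pose out of reach is approached as far as the arm can. A call with a gripper value outside its range is refused whole. The fingers move at their own pace and stop on an object; the grip force is fixed at half the most. Time passes only in rows, so rows that repeat a pose let the fingers close. It gives the time, the measured TCP pose, the force, the opening and the grip force at its end, in the units of the state.
- arm.read_state(): the state, without advancing time (a new reading comes with each control period).
- arm.get_image(name): name is "scene" or "top" or "wrist"; returns the picture (400x640x3 uint8, red, green, blue); there is no depth.
- arm.camera_model(name): a dict with "intrinsics" (3x3 intrinsics, pixels), "pose" (4x4, takes a point from camera to world coordinates). Camera axes: x right, y up, looking along -z (the intrinsics and any distortion apply to the point x, -y, -z); pixel columns grow to the right and rows downward; lengths in mm; the calibration is good to about 2 mm. A picture is of the moment at which its call begins: read the wrist's pose just before it. camera_model takes no time and is no camera call; for the wrist camera it gives the pose at the moment of the call.
- arm.job_done(): hands the job in; it is judged then, once.
The state is a dict: "clock": time; "joints": joint angles; "joint_vel": joint speeds; "joint_efforts": joint torques, N m; "position": TCP position; "ee_rot": TCP orientation; "contact_force": force on the tool from outside, world axes, zero at the start; "wrist_torque": the same for the moment, N m; "gripper_width": finger opening in mm; "grasp_force": force on a finger pad.
Only numpy, scipy, OpenCV 4.12 (cv2) and the standard library are available. Lean on these libraries where they do the work, as an engineer would, in place of code of your own. Each camera call takes 0.05 s, during which the arm holds its last target. There are 200 camera calls.

## Working session

There is one attempt and no reset: what is moved stays moved. The work goes in short steps, Python scripts to look and compute and a tool call to move; the robot and the scene stay as the last step left them, time stands still between calls to the robot, and variables do not carry over. Pictures are saved under pics/ and viewed, at most 10 in all, crops included, and the job is handed in when it is done.

Besides the shell and the picture viewer there is one more tool, called by a JSON object that holds its "name" and its "arguments", one argument or row to a line. move_arm: Moves the arm, as the interface text tells. Its arguments: {"type":"object","properties":{"fingers":{"type":"array","items":{"type":"number"}},"travel":{"type":"array","items":{"type":"array","items":{"type":"number"}}},"dr":{"type":"array","items":{"type":"array","items":{"type":"number"}}}},"required":["fingers","travel","dr"]}

```bash
mkdir -p pics; cat > h.py <<'E'
import numpy as np, cv2
from bench import arm
def snap(n,f):
    im=arm.get_image(n); cv2.imwrite('pics/'+f,im[:,:,::-1]); return im
def pix2w(n,uv,z,M=None):
    M=M or arm.camera_model(n); K=np.array(M['intrinsics']);T=np.array(M['pose'])
    d=np.linalg.inv(K)@np.array([uv[0],uv[1],1.]); d=T[:3,:3]@(d*[1,-1,-1]); o=T[:3,3]
    return o+d*(z-o[2])/d[2]
E
python3 - <<'E'
from h import *
snap('top','top.png'); snap('scene','scene.png')
m=arm.camera_model('top'); print(m); s=arm.read_state(); print(s['clock'],s['position'],s['ee_rot'])
E
```

```text
{'intrinsics': array([[373.79047696,   0.        , 318.12137999],
       [  0.        , 373.79047696, 195.56929399],
       [  0.        ,   0.        ,   1.        ]]), 'pose': array([[-1.48665333e-02,  9.82405038e-01, -1.86170155e-01,
         4.16859829e+02],
       [-9.99239376e-01, -2.13101282e-02, -3.26580370e-02,
        -1.97478008e+01],
       [-3.60507300e-02,  1.85543038e-01,  9.81974606e-01,
         8.75222280e+02],
       [ 0.00000000e+00,  0.00000000e+00,  0.00000000e+00,
         1.00000000e+00]])}
0.1 [200.44503807 591.463492   249.00109704] [ 9.86665261e-01 -1.62759410e-01 -1.11844034e-04  1.01225710e-03]
```

View pics/top.png

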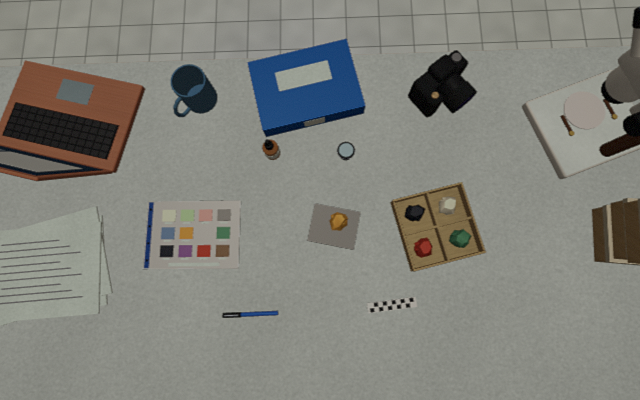

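View pics/scene.png

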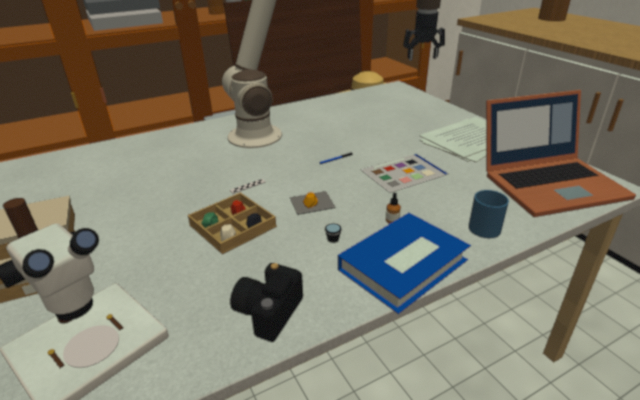

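The top view shows the ochre sample on the grey card at about (338,221); brick, green, slate and chalk are in the tray. The chart has its blue strip on the left (+y), and the ochre chip is at about (187,233). The scene view agrees, with the arm clear on the left side.

```bash
python3 - <<'E'
from h import *
im=cv2.imread('pics/top.png'); hsv=cv2.cvtColor(im,cv2.COLOR_BGR2HSV)
m=cv2.inRange(hsv,(10,130,60),(28,255,255))
n,l,st,c=cv2.connectedComponentsWithStats(m)
for i in range(1,n):
    if st[i,4]>30: print(st[i],c[i],im[l==i].mean(0).round(), [pix2w('top',c[i],z).round(1) for z in (4,18)])
# chart corners of chips: fit from distinct chips
h=cv2.resize(im[190:280,135:375],None,fx=3.3,fy=3.3,interpolation=cv2.INTER_CUBIC); cv2.imwrite('pics/crop.png',h)
for uv in [(168,215),(167,251),(223,233),(204,251)]: print(uv,pix2w('top',uv,4).round(1))
for uv in [(270,149),(346,150)]: print(uv,pix2w('top',uv,40).round(1))
s=arm.read_state(); from scipy.spatial.transform import Rotation as R
print(R.from_quat(s['ee_rot']).as_matrix().round(4))
w=arm.camera_model('wrist');print(w['pose'])
E
```

```text
[   0   61  141  111 5284] [ 70.17486752 108.06339894] [ 55.  78. 122.] [array([822.7, 638. ,   4. ]), array([816.1, 627.4,  18. ])]
[263 140  15  16 104] [270.78846154 149.24038462] [32. 59. 95.] [array([699.7, 123.2,   4. ]), array([695.1, 120.9,  18. ])]
[  0 168  38  12 100] [ 17.89 173.52] [ 51.  75. 120.] [array([653.7, 751.5,   4. ]), array([649.9, 739.1,  18. ])]
[612 202  14  56 341] [618.01466276 229.96774194] [29. 48. 63.] [array([ 487.9, -669.9,    4. ]), array([ 486.8, -659.4,   18. ])]
[625 202  15  60 447] [632.39149888 231.21923937] [29. 48. 63.] [array([ 484.5, -701. ,    4. ]), array([ 483.4, -690.1,   18. ])]
[593 209  12  52 285] [598.10175439 234.50526316] [29. 48. 63.] [array([ 478.5, -624.3,    4. ]), array([ 477.5, -614.6,   18. ])]
[330 212  18  18 243] [337.97119342 220.86831276] [ 39.  91. 128.] [array([520.8, -36.3,   4. ]), array([519.1, -36.1,  18. ])]
[180 227  13  12 144] [185.9375     232.64583333] [ 54. 118. 162.] [array([499.8, 322.6,   4. ]), array([498.4, 317.1,  18. ])]
(168, 215) [542.6 368.2   4. ]
(167, 251) [457.6 365.4   4. ]
(223, 233) [497.3 234.3   4. ]
(204, 251) [456.1 277.7   4. ]
(270, 149) [688.6 119.1  40. ]
(346, 150) [681.5 -58.4  40. ]
[[ 9.470e-01 -3.212e-01 -6.000e-04]
 [-3.212e-01 -9.470e-01 -2.000e-03]
 [ 1.000e-04  2.000e-03 -1.000e+00]]
[[-3.21531122e-01  9.04035329e-01  2.81669774e-01  2.70612321e+02]
 [-9.46897987e-01 -3.07413351e-01 -9.42402945e-02  5.67219428e+02]
 [ 1.39249354e-03 -2.97013730e-01  9.54872193e-01  3.72087994e+02]
 [ 0.00000000e+00  0.00000000e+00  0.00000000e+00  1.00000000e+00]]
```

View pics/crop.png

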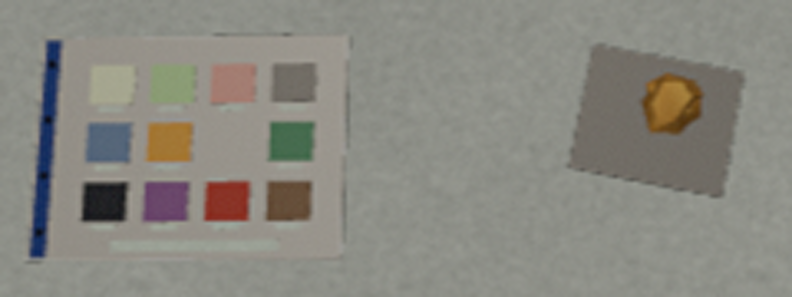

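Ochre it is: sample at about (519, −36), chip at about (500, 322). Next I close the fingers and travel high towards the sample.

{"name": "move_arm", "arguments": {
  "fingers": [0,0,0,0,0,0,0,0,0,0],
  "travel": [
    [11,10,0],
    [32,31,0],
    [61,59,0],
    [93,91,0],
    [125,122,0],
    [157,154,0],
    [189,185,0],
    [221,217,0],
    [243,238,0],
    [253,248,0]
  ],
  "dr": [
    [0,0,0],
    [0,0,0],
    [0,0,0],
    [0,0,0],
    [0,0,0],
    [0,0,0],
    [0,0,0],
    [0,0,0],
    [0,0,0],
    [0,0,0]
  ]
}}

```text
clock: 1.1
position: [360.9, 272.7, 250.0]
ee_rot: [0.986, -0.164, -0.0, 0.0]
contact_force: [-0.4, 1.0, 0.3]
gripper_width: -0.2
grasp_force: 0.0
```

{"name": "move_arm", "arguments": {
  "fingers": [0,0,0,0,0,0,0,0,0,0],
  "travel": [
    [11,10,5],
    [32,31,20],
    [61,60,40],
    [93,91,60],
    [125,122,80],
    [157,154,95],
    [189,185,100],
    [221,217,100],
    [241,236,100],
    [250,244,100]
  ],
  "dr": [
    [0,0,0],
    [0,0,0],
    [0,0,0],
    [0,0,0],
    [0,0,0],
    [0,0,0],
    [0,0,0],
    [0,0,0],
    [0,0,0],
    [0,0,0]
  ]
}}

```text
clock: 2.1
position: [519.7, -37.6, 149.5]
ee_rot: [0.986, -0.164, -0.0, 0.0]
contact_force: [-0.8, 0.5, -0.4]
gripper_width: 0.3
grasp_force: 0.0
```

```bash
python3 - <<'E'
from h import *
s=arm.read_state(); print(s['clock'],s['position'],s['ee_rot'],s['gripper_width'])
M=arm.camera_model('wrist'); im=snap('wrist','w1.png')
hsv=cv2.cvtColor(im[:,:,::-1].copy(),cv2.COLOR_BGR2HSV)
m=cv2.inRange(hsv,(10,130,60),(28,255,255))
n,l,st,c=cv2.connectedComponentsWithStats(m)
for i in range(1,n):
    if st[i,4]>300: print(st[i],c[i],pix2w('wrist',c[i],20,M).round(1))
E
```

```text
2.1 [519.65650765 -37.55569793 149.54105358] [ 9.86454931e-01 -1.64032302e-01 -2.22282656e-04  1.56598865e-04] 0.33489516485439447
[  459     0   181   279 20428] [568.12331114 135.01708439] [ 508.  -220.9   20. ]
[ 291  174   57   62 2469] [318.24341839 202.77723775] [517.9 -37.7  20. ]
[ 39 335  45  32 822] [ 61.25304136 350.61192214] [463.8 214.7  20. ]
```

View pics/w1.png

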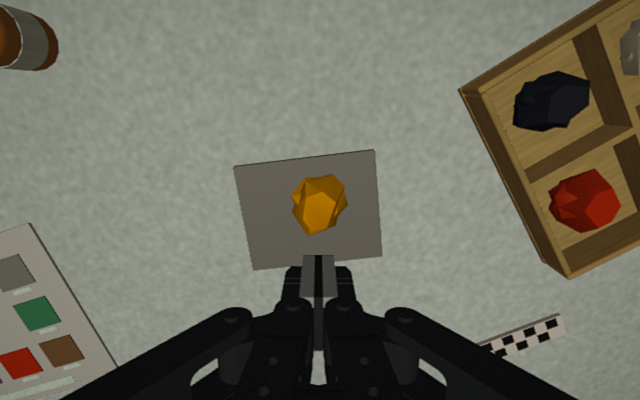

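The wrist view shows the ochre sample at (318,203) on the card, so (518,−38), straight below the closed fingers, whose tips are at about (318,255). I'll check the tip offset before going down.

```bash
python3 - <<'E'
from h import *
from scipy.spatial.transform import Rotation as R
s=arm.read_state();M=arm.camera_model('wrist');K=M['intrinsics'];T=np.linalg.inv(M['pose'])
r=R.from_quat(s['ee_rot'])
for dx in(-11,0,11):
  for t in(0,19,32):
    p=s['position']+r.apply([dx,0,t]);c=T[:3,:3]@p+T[:3,3];q=K@(c*[1,-1,-1]);print(dx,t,(q[:2]/q[2]).round(1))
E
```

```text
-11 0 [316.5 316.8]
-11 19 [316.7 292. ]
-11 32 [316.8 278. ]
0 0 [316.5 292.9]
0 19 [316.7 270.3]
0 32 [316.8 257.7]
11 0 [316.4 267.9]
11 19 [316.6 247.7]
11 32 [316.8 236.5]
```

Tips are 14–19 mm beyond the TCP. Going down to TCP z ≈ 80 leaves about 25 mm of clearance above the sample.

{"name": "move_arm", "arguments": {
  "fingers": [0,0,0,0,0,0,0,0,0,0],
  "travel": [
    [-1,0,4],
    [-1,0,12],
    [-1,0,24],
    [-1,0,38],
    [-1,0,50],
    [-1,0,60],
    [-1,0,66],
    [-1,0,69],
    [-1,0,70],
    [-1,0,70]
  ],
  "dr": [
    [0,0,0],
    [0,0,0],
    [0,0,0],
    [0,0,0],
    [0,0,0],
    [0,0,0],
    [0,0,0],
    [0,0,0],
    [0,0,0],
    [0,0,0]
  ]
}}

```text
clock: 3.15
position: [518.4, -35.2, 80.2]
ee_rot: [0.987, -0.163, 0.0, -0.0]
contact_force: [-0.1, 0.1, -0.6]
gripper_width: -0.2
grasp_force: 0.0
```

{"name": "move_arm", "arguments": {
  "fingers": [0,0,0,0,0,0,0,0,0,0],
  "travel": [
    [0,0,0],
    [0,0,0],
    [0,0,0],
    [0,0,0],
    [0,0,0],
    [0,0,0],
    [0,0,0],
    [0,0,0],
    [0,0,0],
    [0,0,0]
  ],
  "dr": [
    [0,0,0],
    [0,0,0],
    [0,0,0],
    [0,0,0],
    [0,0,0],
    [0,0,0],
    [0,0,0],
    [0,0,0],
    [0,0,0],
    [0,0,0]
  ]
}}

```text
clock: 4.15
position: [518.1, -35.2, 80.0]
ee_rot: [0.987, -0.163, -0.0, 0.0]
contact_force: [0.2, 0.8, -0.8]
gripper_width: 0.1
grasp_force: 0.0
```

```bash
python3 - <<'E'
from h import *
s=arm.read_state(); print(s['clock'],s['position'],abs(s['joint_vel']).max() if hasattr(s['joint_vel'],'max') else s['joint_vel'])
M=arm.camera_model('wrist'); im=snap('wrist','w2.png'); sc=snap('scene','s2.png')
cv2.imwrite('pics/s2c.png',cv2.resize(sc[150:250,250:390,::-1],None,fx=5,fy=5,interpolation=cv2.INTER_CUBIC))
E
```

```text
4.15 [518.06764376 -35.20998168  80.00021466] 0.0017033092190729359
```

View pics/s2c.png

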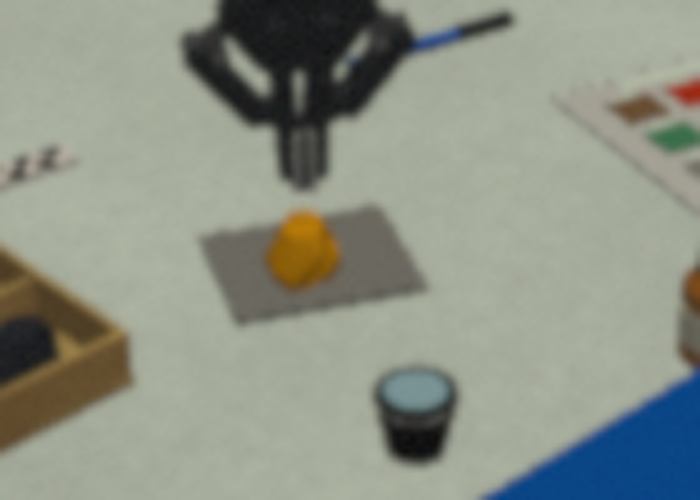

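View pics/w2.png

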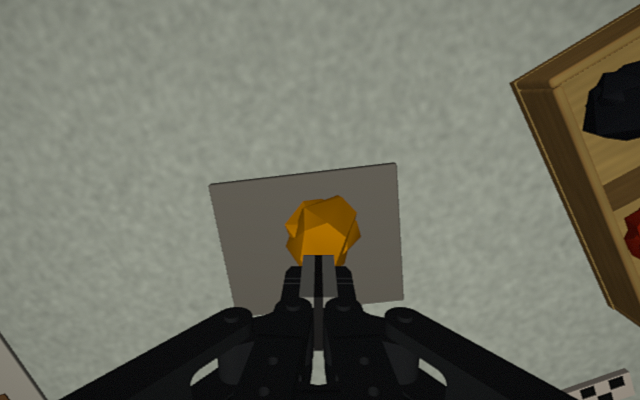

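The fingers stand centred over the ochre sample (scene crop: tips at 303,185, sample top at 303,215), with a gap of about 25–28 mm. I'll trim down 2 mm and hold for over two full seconds.

{"name": "move_arm", "arguments": {
  "fingers": [0,0,0,0,0,0,0,0,0,0],
  "travel": [
    [0,0,2],
    [0,0,2],
    [0,0,2],
    [0,0,2],
    [0,0,2],
    [0,0,2],
    [0,0,2],
    [0,0,2],
    [0,0,2],
    [0,0,2]
  ],
  "dr": [
    [0,0,0],
    [0,0,0],
    [0,0,0],
    [0,0,0],
    [0,0,0],
    [0,0,0],
    [0,0,0],
    [0,0,0],
    [0,0,0],
    [0,0,0]
  ]
}}

```text
clock: 5.25
position: [518.1, -35.2, 78.0]
ee_rot: [0.987, -0.163, -0.0, 0.0]
contact_force: [-0.4, 0.6, -0.5]
gripper_width: -0.1
grasp_force: 0.0
```

{"name": "move_arm", "arguments": {
  "fingers": [0,0,0,0,0,0,0,0,0,0],
  "travel": [
    [0,0,0],
    [0,0,0],
    [0,0,0],
    [0,0,0],
    [0,0,0],
    [0,0,0],
    [0,0,0],
    [0,0,0],
    [0,0,0],
    [0,0,0]
  ],
  "dr": [
    [0,0,0],
    [0,0,0],
    [0,0,0],
    [0,0,0],
    [0,0,0],
    [0,0,0],
    [0,0,0],
    [0,0,0],
    [0,0,0],
    [0,0,0]
  ]
}}

```text
clock: 6.25
position: [518.1, -35.2, 78.0]
ee_rot: [0.987, -0.163, -0.0, 0.0]
contact_force: [-0.1, -0.2, 0.4]
gripper_width: -0.2
grasp_force: 0.0
```

{"name": "move_arm", "arguments": {
  "fingers": [0,0,0,0,0,0,0,0,0,0],
  "travel": [
    [0,0,0],
    [0,0,0],
    [0,0,0],
    [0,0,0],
    [0,0,0],
    [0,0,0],
    [0,0,0],
    [0,0,0],
    [0,0,0],
    [0,0,0]
  ],
  "dr": [
    [0,0,0],
    [0,0,0],
    [0,0,0],
    [0,0,0],
    [0,0,0],
    [0,0,0],
    [0,0,0],
    [0,0,0],
    [0,0,0],
    [0,0,0]
  ]
}}

```text
clock: 7.25
position: [518.1, -35.2, 78.0]
ee_rot: [0.987, -0.163, -0.0, 0.0]
contact_force: [0.9, -0.1, 0.6]
gripper_width: -0.6
grasp_force: 0.0
```

{"name": "move_arm", "arguments": {
  "fingers": [0,0,0,0,0,0,0,0,0,0],
  "travel": [
    [0,0,-10],
    [0,0,-30],
    [-4,-10,-50],
    [-14,-36,-60],
    [-29,-74,-60],
    [-46,-115,-60],
    [-62,-157,-60],
    [-79,-198,-60],
    [-91,-229,-60],
    [-96,-242,-60]
  ],
  "dr": [
    [0,0,0],
    [0,0,0],
    [0,0,0],
    [0,0,0],
    [0,0,0],
    [0,0,0],
    [0,0,0],
    [0,0,0],
    [0,0,0],
    [0,0,0]
  ]
}}

```text
clock: 8.25
position: [505.0, 227.8, 138.9]
ee_rot: [0.987, -0.161, 0.001, -0.001]
contact_force: [0.0, -0.1, 0.4]
gripper_width: -0.1
grasp_force: 0.0
```

{"name": "move_arm", "arguments": {
  "fingers": [0,0,0,0,0,0,0,0,0,0],
  "travel": [
    [-4,-10,0],
    [-12,-30,5],
    [-23,-58,12],
    [-31,-78,20],
    [-35,-87,26],
    [-36,-90,30],
    [-36,-90,30],
    [-36,-90,30],
    [-36,-90,30],
    [-36,-90,30]
  ],
  "dr": [
    [0,0,0],
    [0,0,0],
    [0,0,0],
    [0,0,0],
    [0,0,0],
    [0,0,0],
    [0,0,0],
    [0,0,0],
    [0,0,0],
    [0,0,0]
  ]
}}

```text
clock: 9.25
position: [499.9, 321.1, 108.5]
ee_rot: [0.987, -0.163, 0.0, -0.0]
contact_force: [0.4, 0.5, 0.1]
gripper_width: 0.0
grasp_force: 0.0
```

```bash
python3 - <<'E'
from h import *
s=arm.read_state(); print(s['clock'],s['position'],s['ee_rot'])
M=arm.camera_model('wrist'); im=snap('wrist','w3.png')
hsv=cv2.cvtColor(im[:,:,::-1].copy(),cv2.COLOR_BGR2HSV)
m=cv2.inRange(hsv,(10,130,60),(28,255,255))
n,l,st,c=cv2.connectedComponentsWithStats(m)
for i in range(1,n):
    if st[i,4]>300: print(st[i],c[i],pix2w('wrist',c[i],4,M).round(1))
E
```

```text
9.25 [499.88197085 321.10373706 108.48003073] [ 9.86620602e-01 -1.63032825e-01  1.72006685e-04 -2.37420760e-04]
[ 290  188   57   51 1808] [318.32688053 213.09457965] [498.4 320.9   4. ]
[ 432  207   52   47 1629] [457.63842848 229.91098834] [455.8 233.7   4. ]
```

View pics/w3.png

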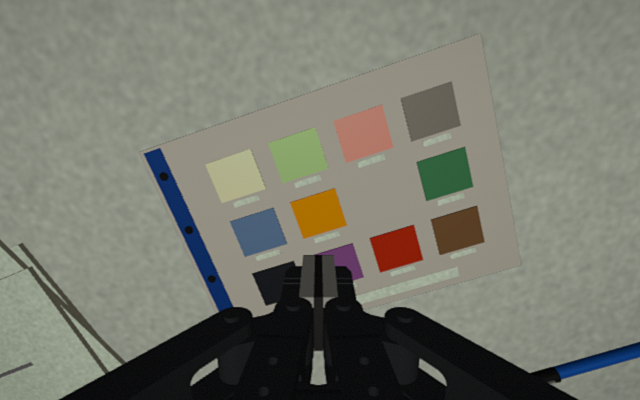

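The wrist view shows the ochre chip at (318,213), so (498.4,320.9), which is within 2 mm of the point under the fingers. Now I go down 63 mm and hold.

{"name": "move_arm", "arguments": {
  "fingers": [0,0,0,0,0,0,0,0,0,0],
  "travel": [
    [-1,0,4],
    [-1,0,12],
    [-1,0,22],
    [-1,0,34],
    [-1,0,45],
    [-1,0,54],
    [-1,0,60],
    [-1,0,62],
    [-1,0,63],
    [-1,0,63]
  ],
  "dr": [
    [0,0,0],
    [0,0,0],
    [0,0,0],
    [0,0,0],
    [0,0,0],
    [0,0,0],
    [0,0,0],
    [0,0,0],
    [0,0,0],
    [0,0,0]
  ]
}}

```text
clock: 10.3
position: [498.9, 322.1, 45.2]
ee_rot: [0.987, -0.163, 0.0, -0.0]
contact_force: [0.3, 0.5, -1.1]
gripper_width: -0.0
grasp_force: 0.0
```

{"name": "move_arm", "arguments": {
  "fingers": [0,0,0,0,0,0,0,0,0,0],
  "travel": [
    [0,0,0],
    [0,0,0],
    [0,0,0],
    [0,0,0],
    [0,0,0],
    [0,0,0],
    [0,0,0],
    [0,0,0],
    [0,0,0],
    [0,0,0]
  ],
  "dr": [
    [0,0,0],
    [0,0,0],
    [0,0,0],
    [0,0,0],
    [0,0,0],
    [0,0,0],
    [0,0,0],
    [0,0,0],
    [0,0,0],
    [0,0,0]
  ]
}}

```text
clock: 11.3
position: [498.7, 321.9, 45.0]
ee_rot: [0.987, -0.163, 0.0, -0.0]
contact_force: [0.1, -0.3, 0.0]
gripper_width: 0.1
grasp_force: 0.0
```

```bash
python3 - <<'E'
from h import *
s=arm.read_state(); print(s['clock'],s['position'])
sc=snap('scene','s3.png')
cv2.imwrite('pics/s3c.png',cv2.resize(sc[110:210,330:470,::-1],None,fx=5,fy=5,interpolation=cv2.INTER_CUBIC))
E
```

```text
11.3 [498.72154242 321.93015293  45.02831697]
```

View pics/s3c.png

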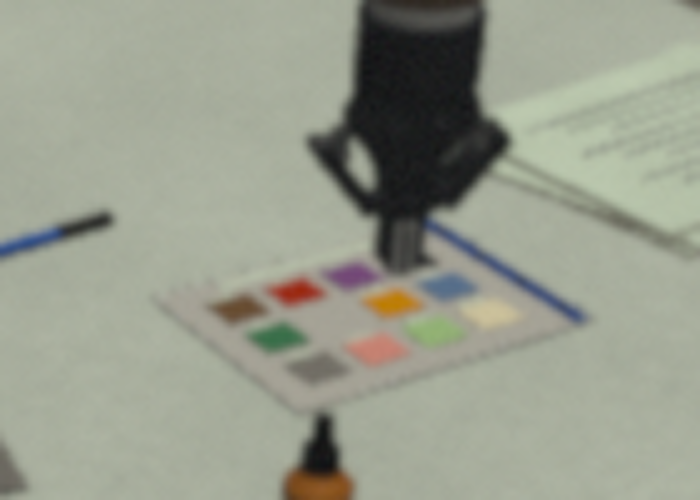

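The tips at (402,268) hover above the ochre chip at (393,303). I'll hold for two more seconds.

{"name": "move_arm", "arguments": {
  "fingers": [0,0,0,0,0,0,0,0,0,0],
  "travel": [
    [0,0,0],
    [0,0,0],
    [0,0,0],
    [0,0,0],
    [0,0,0],
    [0,0,0],
    [0,0,0],
    [0,0,0],
    [0,0,0],
    [0,0,0]
  ],
  "dr": [
    [0,0,0],
    [0,0,0],
    [0,0,0],
    [0,0,0],
    [0,0,0],
    [0,0,0],
    [0,0,0],
    [0,0,0],
    [0,0,0],
    [0,0,0]
  ]
}}

```text
clock: 12.35
position: [498.7, 321.9, 45.0]
ee_rot: [0.987, -0.163, -0.0, -0.0]
contact_force: [-0.7, 0.8, -0.0]
gripper_width: 0.1
grasp_force: 0.0
```

{"name": "move_arm", "arguments": {
  "fingers": [0,0,0,0,0,0,0,0,0,0],
  "travel": [
    [0,0,0],
    [0,0,0],
    [0,0,0],
    [0,0,0],
    [0,0,0],
    [0,0,0],
    [0,0,0],
    [0,0,0],
    [0,0,0],
    [0,0,0]
  ],
  "dr": [
    [0,0,0],
    [0,0,0],
    [0,0,0],
    [0,0,0],
    [0,0,0],
    [0,0,0],
    [0,0,0],
    [0,0,0],
    [0,0,0],
    [0,0,0]
  ]
}}

```text
clock: 13.35
position: [498.7, 321.9, 45.0]
ee_rot: [0.987, -0.163, -0.0, 0.0]
contact_force: [-0.5, -0.1, -0.6]
gripper_width: -0.2
grasp_force: 0.0
```

```bash
python3 -c "
from bench import arm
s=arm.read_state();print(s['clock'],s['position']);print(arm.job_done())"
```

```text
13.35 [498.72551528 321.9047718   45.00047066]
the job is handed in; nothing more can be done
None
```

The colour reading is ochre-yellow: the arm pointed at sample_ochre on the grey card, then at chip_ochre, holding over two seconds at each with no contact force beyond sensor noise, and the job was handed in at 13.35 s with the fingers still over that chip.

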